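Lock the hub turntable: line up its slotted disc and push the bolt home

ROBOT

A 6-joint arm with a two-finger parallel gripper is mounted at the origin on the work surface. World frame = base frame: x ahead of the robot, y to its left, z up, the work surface at z = 0. Lengths are in mm, angles in rad, forces in N, time in s.
With the tool pointing down it reaches from about 300 to 775 mm from the base axis. Payload 14.6 kg.
Tool frame: the origin (TCP) lies on the mounting face of the last link; the fingertips stand 199 mm ahead of it and the grasp point (between the pads) lies 180 mm ahead of it; z points along the fingers, y is the line along which they close (so a half turn about z gives the same grasp; the last joint's range is limited). The gripper opens to 94 mm and grips with 3 to 60 N. Pads are 16 mm wide; open, the fingers measure 119 mm over their backs; the gripper's body (75 mm by 177 mm) begins 78 mm behind the grasp point.
Start: joints at [-1.388, 0.3, 1.521, -0, 1.321, -0.067], TCP at [135.959, -532.922, 404.646] pointing down, gripper open.
Joint ranges: [-3.03, 3.03], [-0.79, 2.21], [0.23, 2.52], [-1.04, 4.18], [0, 3.07], [-2.55, 2.55]. Speed limits (rad/s): [2.22, 2.22, 2.57, 3.14, 3.14, 3.14].

INTERFACE

Orientations are given as [roll, pitch, yaw] about the fixed x, y, z axes, in that order (R = Rz(yaw) Ry(pitch) Rx(roll)).
In Python, from cell import manip gives the robot as it stands. The module is installed in compiled form; this text tells all that it offers.
- The arm moves only by the shell command python3 -m creep 'ROWS' [FORCE]. ROWS is a JSON object of lists of equal length, an entry for each row: "slide": the shift along the world's x, y, z in cm, a list of three; "turn": the turn about the world's z in rad; "claw": the opening, from 0 (shut) to 1 (fully open). A call has 1 to 8 rows; each row shifts and turns the commanded pose from where the row before left it; what a row does not reach is not made up. A row lasts 1/8 s, in which the tool goes at most 62.5 mm and 10.7 degrees, less where a joint would pass 70% of its speed; a pose out of reach is approached as far as the arm can. A call with a gripper value outside its range is refused whole. The fingers move at their own pace and stop on an object; FORCE is the grip in N (left out, the last holds). Time passes only in rows, so rows that do not move let the fingers close. It gives the time, the measured TCP pose, the force, the opening and the grip force at its end, in the units of the state.
- manip.read_state(): the state, without advancing time (a new reading comes with each control period).
- manip.camera(name): name is "scene" or "side" or "wrist"; returns (picture, depth): 420x560x3 uint8, red, green, blue; 420x560 float32, mm along the optical axis (not along the pixel's ray), 0 where there is no reading.
- manip.calibration(name): a dict with "intrinsics" (3x3 intrinsics, pixels), "pose" (4x4, takes a point from camera to world coordinates). Camera axes: x right, y up, looking along -z (the intrinsics and any distortion apply to the point x, -y, -z); pixel columns grow to the right and rows downward; lengths in mm; the calibration is good to about 2 mm. A picture is of the moment at which its call begins: read the wrist's pose just before it. calibration takes no time and is no camera call; for the wrist camera it gives the pose at the moment of the call.
- manip.sign_off(): hands the job in; it is judged then, once.
Trained networks look in the newest picture that a camera, given by its name, has taken for a name from the list of things; names that differ only in an ending like _2 or _b are one class to them, and where a whole thing is asked for, a point or a joint stands for the part that bears it (a point fixed in the world has none). Each returns a list of dicts, best first, with "score" (0 to 1); they miss things now and then, are a little off and sometimes report something else, mostly with a low value. They report only what shows in the picture. A call takes as long as a camera call.
- manip.cut_out(query, camera): "mask" (420x560 bool, what is visible of it) and "position" ([column, row] in pixels, amid what is visible of it).
The state is a dict: "clock": time; "joints": joint angles; "qd": joint speeds; "effort": joint torques, N m; "eef_pos": TCP position; "eef_rot": TCP orientation; "wrist_force": force on the tool from outside, world axes, zero at the start; "moment": the same for the moment, N m; "finger_gap": finger opening in mm; "finger_force": force on a finger pad.
Only numpy, scipy, OpenCV 4.12 (cv2) and the standard library are available. Lean on these libraries where they do the work, as an engineer would, in place of code of your own. Each camera call takes 0.05 s, during which the arm holds its last target. There are 200 camera calls.

TASK

Lock the bench turntable in its loading position: gently push its red turning grip round until the one slot in the rim of the steel disc faces the brass bolt, then push the bolt by its black knob fully home into the slot. Only push with the fingertips or the outside of the fingers: pinch and lift nothing. Leave the bicycle hub sitting on its spigot, do not disturb the tape, the oil can or the screwdriver, and finish clear of everything.

Things in the scene. Friction and masses are not known exactly. Their poses are not given: they have to be found in the camera images.
- turntable: Fixed indexing turntable on the bench: black base plate 160 x 275 x 10 mm, steel locking disc 220 mm in diameter turning on it (top 52 mm above the bench). Origin on the bench below the disc's axis; z up; -y points from the axis to the bolt, so the bolt slides home along +y. The bolt's guide is 60 mm wide in x, spans y -169 to -121 mm and tops at 60 mm.
- index_disc (a joint): Angle of the locking disc (rad), counter-clockwise from above positive; 0 or any whole turn (6.283) = slot exactly in line with the bolt. It turns either way without end stops in reach, with a bearing drag of about 0.3 N m (4 N at the grip), and stays where it is left. It starts 0.6 to 3.14 rad from line, either way.
- slot (a point): Point in the middle of the disc's only rim slot, 95 mm from the disc's axis and 46 mm above the bench. The slot is open to the rim, 16 mm wide, 36 mm deep (radius 74 to 110 mm), its mouth flared to 26 mm over the last 8 mm; a thin yellow stripe is painted along each side of it. It lies on the disc straight opposite the grip.
- turn_grip: Red upright turning grip, free to spin on its own stud on the disc: pushing it sideways turns the disc. 22 mm in diameter (26 mm foot), from 52 to 104 mm above the bench, its axis 85 mm from the disc's axis, opposite the slot. Origin at its foot. More than 50 N on it counts as rough.
- grip_mid (a point): Point on the axis of the red grip, 80 mm above the bench.
- bolt (a joint): Travel of the brass bolt (m): 0 = drawn back, as it starts, 0.040 = fully home, its knob against the guide (end stop). It needs about 3 N and stays where it is left. If the slot is not in line, its nose meets the rim at 0.008 and stops.
- bolt_nose (a point): Tip of the bolt's rounded nose, 46 mm above the bench. The bolt is a brass bar 12 x 12 mm (40 to 52 mm above the bench) pointing at the disc's axis; drawn back, its tip is 118 mm from that axis.
- hub: Loose aluminium bicycle hub shell standing at the disc's centre on an aluminium seat 90 mm in diameter (58 mm above the bench), over a spigot. Round, 60 mm in diameter, 66 mm tall (top 124 mm above the bench), about 0.25 kg. Origin at the centre of its underside. It rides round with the disc; not to be lifted or tipped.
- tape: Loose roll of yellow tape lying flat on the bench, 96 mm diameter, 24 mm high. Origin at the centre of its underside. Leave alone.
- oil_can: Loose small upright oil spray can, white with a red band and a green cap, 44 mm diameter, 130 mm tall. Origin at the centre of its underside. Leave alone.
- screwdriver: Loose screwdriver with a yellow handle lying on the bench, 190 mm long, along its x axis. Origin under its middle. Leave alone.
- bolt_knob (a point): Black upright knob at the bolt's outer end, 21 mm in diameter, from 36 to 88 mm above the bench, its axis 218 mm from the disc's axis when drawn back, 178 mm when home; only bare bench behind it. This point is on its axis, 66 mm above the bench. More than 50 N on it counts as rough.

How it is judged:
By the outcome, as a careful person would: the job done as asked, in the order asked, and still so for the second after the job is handed in, with the robot touching nothing.
It also fails if it takes over 58 s, if anything falls off the work surface, if the arm or the gripper's body presses on something with over 40 N, if the wrist force passes 120 N, or if a joint passes its speed limit or range.

## Working session

There is one attempt and no reset: what is moved stays moved. The work goes in short steps, Python scripts to look and compute and a shell command to move; the robot and the scene stay as the last step left them, time stands still between calls to the robot, and variables do not carry over. Pictures are saved under pics/ and viewed, at most 10 in all, crops included, and the job is handed in when it is done.

```bash
mkdir -p pics
cat > h.py <<'E'
import numpy as np, cv2
from cell import manip
def shot(n,f=None):
    im,d=manip.camera(n); c=manip.calibration(n)
    if f: cv2.imwrite('pics/'+f,im[:,:,::-1])
    return im,d,np.array(c['intrinsics']),np.array(c['pose'])
def cloud(d,K,P):
    v,u=np.mgrid[:d.shape[0],:d.shape[1]]
    p=np.stack([(u-K[0,2])/K[0,0]*d,-(v-K[1,2])/K[1,1]*d,-d],-1)
    return p@P[:3,:3].T+P[:3,3]
def find(n,q,pc,d):
    r=manip.cut_out(q,n)
    if not r: return None
    m=r[0]['mask']&(d>0); p=pc[m]
    return round(r[0]['score'],2),np.round(r[0]['position']),np.round(np.median(p,0),1),np.round(np.percentile(p,3,axis=0),1),np.round(np.percentile(p,97,axis=0),1)
E
python3 - <<'E'
from h import *
for n in ['scene','side']:
    im,d,K,P=shot(n,n+'0.png'); pc=cloud(d,K,P); print(n,P[:3,3])
    for q in ['turntable','turn_grip','slot','bolt_knob','hub','tape','oil_can','screwdriver']:
        print(q,find(n,q,pc,d))
print(manip.read_state())
E
```

```text
scene [965.55698672 193.47772583 721.61623812]
turntable (0.75, array([330., 175.]), array([505.2, 133.3,  77.7]), array([482.4, 118.7,  50.6]), array([509.9, 143.8, 103. ]))
turn_grip (0.56, array([330., 173.]), array([505.1, 133.9,  80.6]), array([428.3, 121.6,   0.6]), array([509.5, 143.8, 103. ]))
slot (0.57, array([303., 217.]), array([598.3, 121.6,  51.2]), array([485.2,  12.7,  44.7]), array([679. , 205.8,  59.1]))
bolt_knob (0.85, array([199., 201.]), array([651.6, -87.7,  53.2]), array([ 638. , -100.9,   43.6]), array([661.9, -54.7,  86.8]))
hub (0.81, array([305., 190.]), array([588.5, 109.8, 120. ]), array([556.8,  84.6,  63.2]), array([607.7, 133.5, 124.4]))
tape (0.85, array([386., 286.]), array([688.8, 291.7,  22. ]), array([641.3, 246.1,  -0.7]), array([732.1, 334.2,  25.1]))
oil_can (0.85, array([227., 278.]), array([790.8,  36.5,  95.3]), array([768.2,  14.5,   7.6]), array([802.9,  49.8, 130.4]))
screwdriver (0.83, array([384., 190.]), array([457.8, 251.5,  20.6]), array([407. , 221.7,   7.2]), array([555. , 305.1,  26.3]))
side [221.86302294 602.63023145 759.660283
[... 1015 characters left out ...]
clock': 0.9, 'joints': array([-1.38759368e+00,  2.99879690e-01,  1.52097122e+00, -7.83200981e-07,
        1.32068516e+00, -6.65785737e-02]), 'qd': array([ 6.67529888e-04, -2.28664366e-05, -2.77506154e-04, -2.06737200e-04,
       -1.70557411e-03, -1.20285184e-03]), 'effort': array([ 5.92812503e-04, -5.31647444e+01, -3.52911472e+01,  7.08210259e-02,
        2.12153251e-02, -1.45887321e-05]), 'eef_pos': array([ 135.96326768, -532.9248582 ,  404.66891608]), 'eef_rot': array([3.14153625e+00, 4.52162580e-06, 2.49781417e-01]), 'wrist_force': array([-0.9052079 , -0.15977116,  0.52054518]), 'moment': array([-0.00141075, -0.05613649,  0.02109318]), 'finger_force': 0.0, 'finger_gap': 93.93582380333436}
```

View pics/scene0.png

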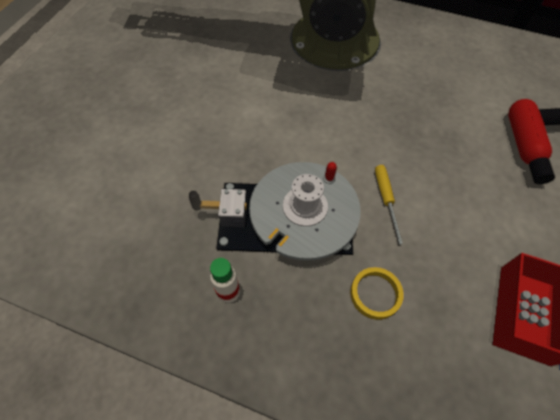

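Run:
```python
from h import *
A=[];G=[];H=[];Kn=[]
for n in ['scene','side']:
    im,d,K,P=shot(n); pc=cloud(d,K,P); hsv=cv2.cvtColor(im,cv2.COLOR_RGB2HSV).astype(int)
    ok=d>0
    top=ok&(abs(pc[...,2]-124)<2)&(np.hypot(pc[...,0]-578,pc[...,1]-111)<45)
    print(n,'hubtop',cv2.minEnclosingCircle(pc[top][:,:2].astype(np.float32)),top.sum())
    near=np.hypot(pc[...,0]-578,pc[...,1]-111)<130
    g=ok&near&(abs(pc[...,2]-103)<3)&(hsv[...,1]>130)
    print('griptop',cv2.minEnclosingCircle(pc[g][:,:2].astype(np.float32)),g.sum())
    k=ok&(abs(pc[...,2]-87)<3)&(np.hypot(pc[...,0]-648,pc[...,1]+92)<30)
    print('knobtop',cv2.minEnclosingCircle(pc[k][:,:2].astype(np.float32)),k.sum())
    dd=ok&near&(abs(pc[...,2]-52)<2.5)
    print('disc',cv2.minEnclosingCircle(pc[dd][:,:2].astype(np.float32)),dd.sum())
    y=dd&(hsv[...,0]>20)&(hsv[...,0]<35)&(hsv[...,1]>120)
    print('stripe',pc[y].mean(0) if y.any() else None,y.sum())
```

```text
scene hubtop ((580.6461791992188, 108.85818481445312), 29.78133201599121) 474
griptop ((501.031005859375, 132.7134552001953), 7.0689287185668945) 36
knobtop ((652.3500366210938, -96.32908630371094), 8.797094345092773) 50
disc ((583.7133178710938, 102.40730285644531), 117.59894561767578) 5769
stripe [661.68921269  79.54680149  51.61610745] 9
side hubtop ((580.91650390625, 109.45477294921875), 30.06360626220703) 282
griptop ((500.3159484863281, 133.2325897216797), 6.959152698516846) 32
knobtop ((652.1130981445312, -95.16038513183594), 8.126975059509277) 17
disc ((581.9075317382812, 100.7894515991211), 118.63018798828125) 4092
stripe [664.49146203  87.86404905  50.93276972] 5
```

The scene view shows the disc around (305,210), the grip at (331,171), the slot at (277,238) and the knob at (195,200). The networks' hits agree with this. That puts the axis at about (581,109), the bolt at -70.8° and the slot at -16.7°, so I need to turn the disc clockwise about 54° by pushing the grip from its -y side.

```bash
python3 -m creep '{"slide":[[2.5,4.5,0],[2.5,4.5,0],[2.5,4.5,0],[2.5,4.5,0],[2.5,4.5,0],[2.5,4.5,0],[2.5,4.5,0],[2.5,4.5,0]],"turn":[0.07,0.07,0.07,0.07,0.07,0.07,0.07,0.07],"claw":[0,0,0,0,0,0,0,0]}' 10
```

```text
clock: 2.0
eef_pos: [336.4, -171.3, 404.9]
eef_rot: [3.141, -0.0, 0.812]
wrist_force: [0.9, -0.5, 0.4]
finger_gap: 17.1
finger_force: 0.0
```

```bash
python3 -m creep '{"slide":[[2.5,4.5,0],[2.5,4.5,0],[2.5,4.5,0],[2.5,4.5,0],[2.5,4.5,0],[2.5,3.8,0],[0,0,0],[0,0,0]],"turn":[0.08,0.08,0.08,0.08,0.08,0.07,0,0],"claw":[0,0,0,0,0,0,0,0]}' 10
```

```text
clock: 3.0
eef_pos: [485.7, 89.8, 404.5]
eef_rot: [-3.141, 0.0, 1.279]
wrist_force: [-0.4, -0.0, 0.6]
finger_gap: 0.7
finger_force: 0.0
```

```bash
cat >> h.py <<'E'
def tops(n,f=None):
    im,d,K,P=shot(n,f); pc=cloud(d,K,P); hsv=cv2.cvtColor(im,cv2.COLOR_RGB2HSV).astype(int); ok=d>0
    r=np.hypot(pc[...,0]-581,pc[...,1]-109); red=((hsv[...,0]<8)|(hsv[...,0]>172))&(hsv[...,1]>130)
    yel=(hsv[...,0]>18)&(hsv[...,0]<35)&(hsv[...,1]>110)
    for k,m in dict(hub=(abs(pc[...,2]-124)<3)&(r<45),grip=(r<130)&(abs(pc[...,2]-103)<4)&red,knob=(abs(pc[...,2]-87)<3)&(np.hypot(pc[...,0]-646,pc[...,1]+75)<50),slot=(r<108)&(r>65)&(abs(pc[...,2]-52)<4)&yel).items():
        m=m&ok
        if m.sum()>4:
            c,R=cv2.minEnclosingCircle(pc[m][:,:2].astype(np.float32)); print(n,k,np.round(c,1),round(R,1),'mean',np.round(pc[m].mean(0),1),m.sum())
E
python3 -c "
from h import *
tops('wrist','w1.png')"
```

```text
wrist hub [581.4 108.1] 29.9 mean [581.2 109.  123.7] 3112
wrist grip [500.2 132.8] 8.9 mean [500.3 133.1 102.3] 275
wrist knob [653.5 -94.7] 8.3 mean [653.5 -92.6  86.1] 72
wrist slot [663.4  83.3] 18.7 mean [663.3  83.2  52.5] 229
```

View pics/w1.png

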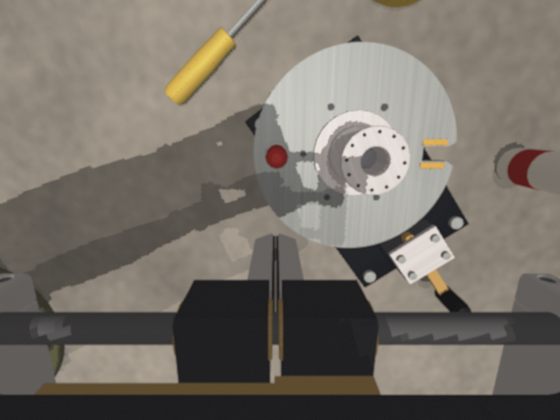

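The wrist view shows the closed fingers at (277,240) aimed at the red grip at (277,156), the slot stripes at (434,143) and (432,166), and the guide at (421,255). Next I descend beside the grip and work out the arc.

```bash
python3 -m creep '{"slide":[[0,0,-3],[0,0,-3],[0,0,-3],[0,0,-3],[0,0,-1.75],[0.2,0.5,0],[0.2,0.5,0],[0,0,0]],"turn":[0,0,0,0,0,0,0,0],"claw":[0,0,0,0,0,0,0,0]}'
python3 - <<'E'
import numpy as np
C=np.array([581.4,108.6])
last=None
for t in list(range(163,112,-4))+[111,109]:
    a=np.radians(t);p=C+85*np.array([np.cos(a),np.sin(a)])-19*np.array([np.sin(a),-np.cos(a)])
    print(t,p.round(1),None if last is None else (p-last).round(1)); last=p
E
```

```text
clock: 4.05
eef_pos: [490.2, 100.3, 268.1]
eef_rot: [3.14, -0.001, 1.28]
wrist_force: [-0.7, 0.2, -0.3]
finger_gap: 0.5
finger_force: 0.0
163 [494.6 115.3] None
159 [495.2 121.3] [0.7 6. ]
155 [496.3 127.3] [1.1 6. ]
151 [497.8 133.2] [1.5 5.9]
147 [499.8 139. ] [1.9 5.8]
143 [502.1 144.6] [2.3 5.6]
139 [504.8 150. ] [2.7 5.4]
135 [507.9 155.3] [3.1 5.2]
131 [511.3 160.3] [3.4 5. ]
127 [515.1 165. ] [3.8 4.8]
123 [519.2 169.5] [4.1 4.5]
119 [523.6 173.7] [4.4 4.2]
115 [528.3 177.6] [4.7 3.9]
111 [533.2 181.1] [4.9 3.5]
109 [535.8 182.8] [2.6 1.6]
```

```bash
python3 -m creep '{"slide":[[0.15,0.4,0],[0.1,0.4,0],[0.1,0.4,0],[0.1,0.3,0],[0.03,0.3,0],[0.04,0.3,0],[0.05,0.3,0],[0.06,0.3,0]],"turn":[0,0,0,0,-0.035,-0.035,-0.035,-0.035],"claw":[0,0,0,0,0,0,0,0]}'
```

```text
clock: 5.05
eef_pos: [496.2, 127.1, 267.1]
eef_rot: [-3.141, 0.001, 1.139]
wrist_force: [-2.8, -3.8, 2.2]
finger_gap: 0.3
finger_force: 2.0
```

```bash
python3 -m creep '{"slide":[[0.07,0.3,0],[0.08,0.29,0],[0.09,0.29,0],[0.1,0.29,0],[0.11,0.28,0],[0.12,0.28,0],[0.13,0.27,0],[0.14,0.27,0]],"turn":[-0.035,-0.035,-0.035,-0.035,-0.035,-0.035,-0.035,-0.035],"claw":[0,0,0,0,0,0,0,0]}'; python3 -c "
from h import *
tops('wrist')
tops('scene')"
```

```text
clock: 6.05
eef_pos: [504.6, 149.8, 267.1]
eef_rot: [-3.141, 0.001, 0.859]
wrist_force: [-2.8, -3.0, 1.8]
finger_gap: 0.5
finger_force: 1.9
wrist hub [581.6 109.1] 30.3 mean [582.1 111.1 123.5] 10923
wrist grip [518.2 165.9] 9.1 mean [519.  166.7 102.1] 820
wrist slot [645.1  51.9] 19.6 mean [651.9  56.1  52.2] 409
scene hub [580.2 108.9] 30.1 mean [581.2 109.1 123. ] 541
scene grip [518.6 165.4] 7.9 mean [519.  165.5 101.7] 41
scene knob [652.1 -96.9] 8.4 mean [652.5 -96.6  85.6] 50
scene slot [644.2  50.8] 18.4 mean [644.8  51.2  51.6] 88
```

```bash
python3 -m creep '{"slide":[[0.15,0.26,0],[0.16,0.26,0],[0.17,0.25,0],[0.17,0.25,0],[0.18,0.24,0],[0.2,0.24,0],[0.2,0.23,0],[0.21,0.22,0]],"turn":[-0.035,-0.035,-0.035,-0.035,-0.035,-0.035,-0.035,-0.035],"claw":[0,0,0,0,0,0,0,0]}'
```

```text
clock: 7.15
eef_pos: [518.9, 169.3, 267.1]
eef_rot: [-3.141, 0.001, 0.58]
wrist_force: [-3.6, -2.1, 2.4]
finger_gap: 0.6
finger_force: 2.0
```

```bash
python3 -m creep '{"slide":[[0.22,0.21,0],[0.22,0.21,0],[0.23,0.2,0],[0.24,0.19,0],[0,0,0]],"turn":[-0.035,-0.035,-0.035,-0.035,0],"claw":[0,0,0,0,0]}'; python3 -c "
from h import *
tops('wrist','w2.png')
tops('scene','s2.png');tops('side')"
```

```text
clock: 7.78
eef_pos: [528.3, 177.5, 267.1]
eef_rot: [-3.142, -0.001, 0.44]
wrist_force: [-0.6, 0.2, -0.1]
finger_gap: 0.4
finger_force: 0.1
wrist hub [581.1 109. ] 30.5 mean [582.8 110.6 123.5] 10832
wrist grip [547.4 186.7] 8.9 mean [548.2 187.1 102.1] 809
wrist slot [616.4  30.7] 19.3 mean [623.8  31.7  52.3] 409
scene hub [580.2 109.5] 30.3 mean [582.1 108.7 123. ] 533
scene grip [548.3 186. ] 7.5 mean [548.2 186.3 102. ] 45
scene knob [651.8 -96.6] 8.3 mean [651.9 -96.5  85.6] 48
scene slot [614.9  29.3] 18.5 mean [616.1  30.5  51.3] 86
```

View pics/w2.png

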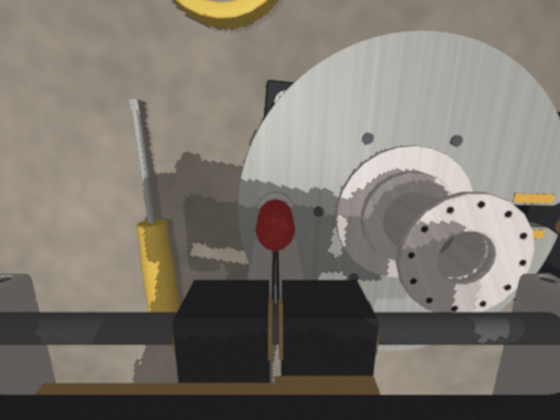

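The wrist view shows the grip at (275,225) in contact with the fingers and the slot at (535,215). The disc is at about 113.3° on the grip side, so about 4° remain. I'll push most of that, back off, and look at the bolt from above.

```bash
python3 -m creep '{"slide":[[0.11,0.08,0],[0.11,0.08,0],[0.11,0.08,0],[0.11,0.08,0],[0,0,0],[-1.5,-0.8,0],[-1.5,-0.8,3],[0,0,4]],"turn":[-0.015,-0.015,-0.015,-0.015,0,0,0,0],"claw":[0,0,0,0,0,0,0,0]}'
```

```text
clock: 8.93
eef_pos: [502.0, 164.3, 337.5]
eef_rot: [-3.141, 0.001, 0.38]
wrist_force: [0.5, -0.1, 0.1]
finger_gap: 0.7
finger_force: 0.0
```

```bash
python3 -m creep '{"slide":[[0,-3,4],[2,-5,3],[2,-5,0],[2,-5,0],[2,-5,0],[2,-5,0],[0,0,0],[0,0,0]],"turn":[0.16,0.16,0.16,0.16,0.16,0.16,0.16,0.16],"claw":[0,0,0,0,0,0,0,0]}'; python3 -c "
from h import *
tops('wrist','w3.png')
tops('scene')"
```

```text
clock: 9.93
eef_pos: [602.8, -116.2, 406.8]
eef_rot: [3.141, 0.0, 1.664]
wrist_force: [0.4, -0.6, -0.2]
finger_gap: 0.4
finger_force: 0.0
wrist knob [653.2 -96.3] 8.6 mean [653.  -96.3  86.3] 218
wrist slot [608.3  28.7] 18.6 mean [608.5  29.   52.2] 255
scene hub [580.3 108.6] 30.0 mean [581.2 109.  123. ] 552
scene grip [553.5 187.8] 7.9 mean [552.9 188.3 101.8] 43
scene knob [652.3 -96.5] 8.7 mean [652.3 -96.2  85.9] 50
scene slot [610.9  27.6] 18.6 mean [611.5  28.   51.4] 89
```

View pics/w3.png

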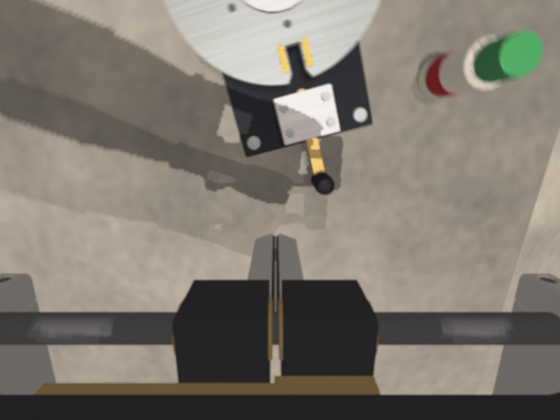

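The wrist view shows the slot stripes at (284,58) and (306,53), the bolt nose at (301,91), the bar at (317,160) and the knob at (322,183), so they are nearly in line. I'll measure what is left.

Run:
```python
from h import *
im,d,K,P=shot('wrist'); pc=cloud(d,K,P); hsv=cv2.cvtColor(im,cv2.COLOR_RGB2HSV).astype(int)
ok=(d>0)&(hsv[...,1]>110)&(hsv[...,0]>8)&(hsv[...,0]<35)
v,u=np.mgrid[:420,:560]
for nm,m in dict(bar=ok&(abs(pc[...,2]-51)<4)&(v>140)&(v<180)&(abs(u-317)<15),nose=(hsv[...,1]>110)&(hsv[...,0]>8)&(hsv[...,0]<35)&(v>84)&(v<97)&(abs(u-301)<12),L=ok&(abs(u-284)<9)&(v<78)&(v>35),R=ok&(abs(u-306)<10)&(v<78)&(v>35)).items():
    # intersect with plane z=52 for accuracy
    z=52; uv=np.stack([u[m],v[m]],1); r=np.stack([(uv[:,0]-K[0,2])/K[0,0],-(uv[:,1]-K[1,2])/K[1,1],-np.ones(len(uv))],1)@P[:3,:3].T
    p=P[:3,3]+r*((z-P[2,3])/r[:,2])[:,None]; p=p[:,:2]
    q=p-p.mean(0); w=np.linalg.svd(q,full_matrices=False)[2][0]
    print(nm,m.sum(),p.mean(0).round(1),'dir',np.degrees(np.arctan2(w[1],w[0])).round(1)%180)
# guide plate top: white region z~60
g=(d>0)&(abs(pc[...,2]-60)<3)&(v>80)&(v<150)&(u>265)&(u<350)
print('guide',cv2.minAreaRect(pc[g][:,:2].astype(np.float32)))
```

```text
bar 380 [643.9 -70.7] dir 109.6
nose 15 [620.9  -3. ] dir 16.4
L 144 [600.1  24.4] dir 109.9
R 143 [623.5  32.8] dir 109.7
guide ((629.9308471679688, -28.514907836914062), (60.0790901184082, 48.09770584106445), 18.910480499267578)
```

The slot is about 1.2 mm (0.75°) short of the bolt line, so I'll go back for a small extra nudge.

```bash
python3 -m creep '{"slide":[[-1.5,4,0],[-1.5,4,0],[-1.5,4,0],[-1.5,4,0],[-1.5,4,0],[-1.5,4,0],[-1.1,4,0],[0,0,0]],"turn":[-0.16,-0.16,-0.16,-0.16,-0.16,-0.16,-0.16,-0.16],"claw":[0,0,0,0,0,0,0,0]}'
```

```text
clock: 11.08
eef_pos: [500.7, 166.9, 407.4]
eef_rot: [-3.141, -0.001, 0.374]
wrist_force: [1.1, -0.1, 0.5]
finger_gap: 0.6
finger_force: 0.0
```

```bash
python3 -m creep '{"slide":[[0,0,-4],[0,0,-4],[0,0,-4],[0,0,-2],[0,0,0],[0,0,0]],"turn":[0,0,0,0,0,0],"claw":[0,0,0,0,0,0]}'
```

```text
clock: 11.82
eef_pos: [501.8, 164.7, 268.3]
eef_rot: [3.141, -0.002, 0.378]
wrist_force: [-0.2, 0.5, 0.7]
finger_gap: 0.6
finger_force: 0.0
```

```bash
python3 -m creep '{"slide":[[1.0,0.5,0],[1.0,0.5,0],[0.6,0.3,0],[0.3,0.2,0],[0.2,0.1,0],[0.1,0.04,0],[0,0,0],[0,0,0]],"turn":[0,0,0,0,0,0,0,0],"claw":[0,0,0,0,0,0,0,0]}'; python3 -c "
from h import *
tops('scene')"
```

```text
clock: 12.82
eef_pos: [533.4, 181.0, 267.1]
eef_rot: [-3.142, 0.0, 0.38]
wrist_force: [-2.8, -0.5, 0.1]
finger_gap: 0.6
finger_force: 1.5
scene hub [580.  109.1] 30.2 mean [582.4 108.9 122.9] 524
scene grip [553.8 187.7] 7.8 mean [553.5 188.1 101.7] 44
scene knob [652.3 -96.1] 8.8 mean [652.3 -96.2  85.9] 52
scene slot [610.8  27.9] 18.4 mean [610.5  27.8  51.4] 74
```

```bash
python3 -m creep '{"slide":[[0.05,0.02,0],[0.04,0.02,0],[0,0,0]],"turn":[0,0,0],"claw":[0,0,0]}'; python3 -m creep '{"slide":[[-1.5,-0.8,0],[-1.5,-0.8,3],[0,0,4],[0,-3,4],[2,-5,3],[2,-5,0],[2,-5,0],[2,-5,0]],"turn":[0,0,0.16,0.16,0.16,0.16,0.16,0.16],"claw":[0,0,0,0,0,0,0,0]}'; python3 -m creep '{"slide":[[2,-5,0],[2,-5,0],[1,-2,0],[0,0,0]],"turn":[0.16,0.16,0.16,0],"claw":[0,0,0,0]}'
python3 - <<'E'
from h import *
tops('wrist','w4.png'); tops('scene')
im=cv2.imread('pics/w4.png'); cv2.imwrite('pics/w4c.png',cv2.resize(im[0:230,180:440],None,fx=2.5,fy=2.5,interpolation=cv2.INTER_CUBIC))
E
```

```text
clock: 13.25
eef_pos: [534.5, 181.4, 267.1]
eef_rot: [-3.142, 0.0, 0.38]
wrist_force: [-3.3, -1.3, -0.1]
finger_gap: 0.6
finger_force: 1.6
clock: 14.25
eef_pos: [585.0, -66.4, 407.7]
eef_rot: [3.14, -0.0, 1.345]
wrist_force: [0.4, 0.4, 0.1]
finger_gap: 0.5
finger_force: 0.0
clock: 14.75
eef_pos: [634.7, -185.9, 406.7]
eef_rot: [3.141, 0.0, 1.817]
wrist_force: [0.6, 0.1, 0.1]
finger_gap: 0.8
finger_force: 0.0
wrist knob [653.4 -96.2] 8.7 mean [653.2 -96.3  86.4] 262
scene hub [580.3 109.1] 29.9 mean [581.  108.9 122.9] 557
scene grip [554.1 188.4] 7.5 mean [554.8 188.5 101.7] 46
scene knob [652.  -96.6] 8.7 mean [651.2 -96.   85.7] 42
scene slot [609.1  27.7] 18.7 mean [610.7  27.4  51.2] 84
```

View pics/w4c.png

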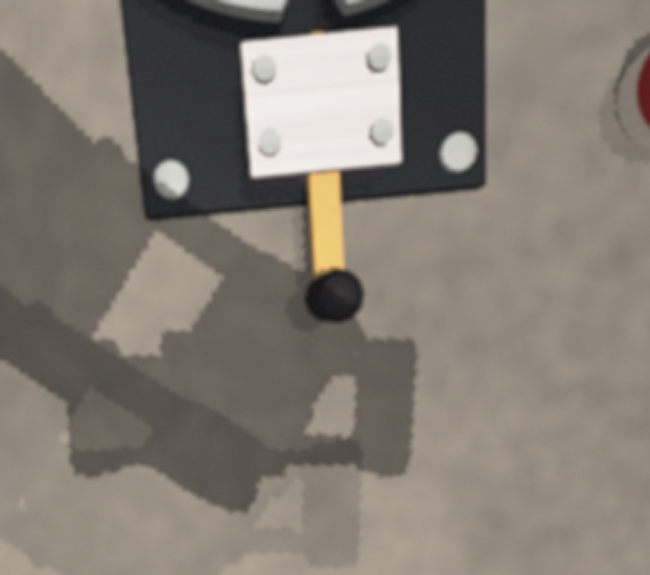

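The crop shows the slot mouth at (310,10) right over the bolt nose at (316,35), and the scene angles agree (slot -70.8°). Now I'll move in behind the knob.

```bash
python3 -m creep '{"slide":[[1.8,1.9,0],[1.8,1.9,0],[0,0,-4],[0,0,-4],[0,0,-4],[0,0,-3],[0,0,0],[0,0,0]],"turn":[0.085,0,0,0,0,0,0,0],"claw":[0,0,0,0,0,0,0,0]}'
```

```text
clock: 15.85
eef_pos: [670.7, -146.0, 259.2]
eef_rot: [3.14, 0.001, 1.904]
wrist_force: [-0.3, 0.2, 0.5]
finger_gap: 0.4
finger_force: 0.0
```

```bash
python3 -m creep '{"slide":[[-0.33,0.95,0],[-0.33,0.95,0],[-0.33,0.95,0],[-0.1,0.28,0],[-0.1,0.28,0],[-0.1,0.28,0],[-0.1,0.28,0],[-0.1,0.28,0]],"turn":[0,0,0,0,0,0,0,0],"claw":[0,0,0,0,0,0,0,0]}'
```

```text
clock: 16.85
eef_pos: [655.5, -104.1, 257.2]
eef_rot: [3.141, 0.0, 1.905]
wrist_force: [2.0, -2.2, 2.4]
finger_gap: 0.3
finger_force: 1.6
```

```bash
python3 -m creep '{"slide":[[-0.1,0.28,0],[-0.1,0.28,0],[-0.1,0.28,0],[-0.1,0.28,0]],"turn":[0,0,0,0],"claw":[0,0,0,0]}'
```

```text
clock: 17.35
eef_pos: [651.5, -92.7, 257.1]
eef_rot: [3.142, 0.0, 1.905]
wrist_force: [1.3, -3.0, 2.1]
finger_gap: 0.6
finger_force: 1.6
```

Only about 3 N with 22 mm of travel, so the nose is in the slot. I'll continue to the stop.

```bash
python3 -m creep '{"slide":[[-0.1,0.28,0],[-0.1,0.28,0],[-0.1,0.28,0],[-0.1,0.28,0],[-0.1,0.28,0]],"turn":[0,0,0,0,0],"claw":[0,0,0,0,0]}'
```

```text
clock: 17.98
eef_pos: [646.5, -78.7, 257.1]
eef_rot: [-3.142, -0.0, 1.905]
wrist_force: [1.7, -2.5, 1.4]
finger_gap: 0.4
finger_force: 1.6
```

```bash
python3 -m creep '{"slide":[[-0.03,0.1,0],[-0.03,0.1,0]],"turn":[0,0],"claw":[0,0]}'
```

```text
clock: 18.23
eef_pos: [646.1, -77.5, 257.2]
eef_rot: [3.141, 0.002, 1.905]
wrist_force: [5.1, -11.9, -0.4]
finger_gap: 0.5
finger_force: 6.4
```

```bash
python3 -m creep '{"slide":[[-0.03,0.05,0]],"turn":[0],"claw":[0]}'; python3 -c "
from h import *
tops('scene')"
```

```text
clock: 18.35
eef_pos: [645.8, -77.4, 257.3]
eef_rot: [3.141, 0.003, 1.904]
wrist_force: [7.4, -12.0, -1.9]
finger_gap: 0.6
finger_force: 7.2
scene hub [580.  108.9] 30.0 mean [581.3 109.1 123. ] 548
scene grip [554.1 188.3] 7.7 mean [554.5 188.5 101.7] 45
scene knob [639.2 -58.6] 8.0 mean [639.2 -58.6  85.7] 46
scene slot [609.9  25.1] 19.2 mean [610.8  24.1  51.2] 168
```

The force rise and 40 mm of knob travel show the end stop is reached. I'll back off, rise and verify.

```bash
python3 -m creep '{"slide":[[0.5,-1.4,0],[1.0,-2.8,0],[1.0,-2.8,0],[0,0,4],[0,0,5],[0,0,5],[0,-4,0],[0,0,0]],"turn":[0,0,0,0,0,0,0,0],"claw":[0,0,0,0,0,0,0,0]}'
python3 - <<'E'
from h import *
tops('scene','s5.png'); tops('wrist','w5.png')
a=cv2.imread('pics/s5.png')[140:340,170:430]; cv2.imwrite('pics/s5c.png',cv2.resize(a,None,fx=3,fy=3,interpolation=cv2.INTER_CUBIC))
E
```

```text
clock: 19.4
eef_pos: [670.3, -188.8, 396.7]
eef_rot: [-3.141, -0.001, 1.902]
wrist_force: [0.5, 0.0, -1.3]
finger_gap: 0.2
finger_force: 0.0
scene hub [580.7 108.8] 30.3 mean [581.  109.1 122.9] 550
scene grip [555.3 188.5] 8.0 mean [554.7 188.6 101.9] 45
scene knob [639.1 -59.1] 8.3 mean [639.4 -58.4  85.7] 46
scene slot [609.3  25. ] 19.5 mean [610.7  23.8  51.1] 172
wrist knob [640.4 -58.9] 8.7 mean [640.5 -59.1  86.1] 315
```

View pics/s5c.png

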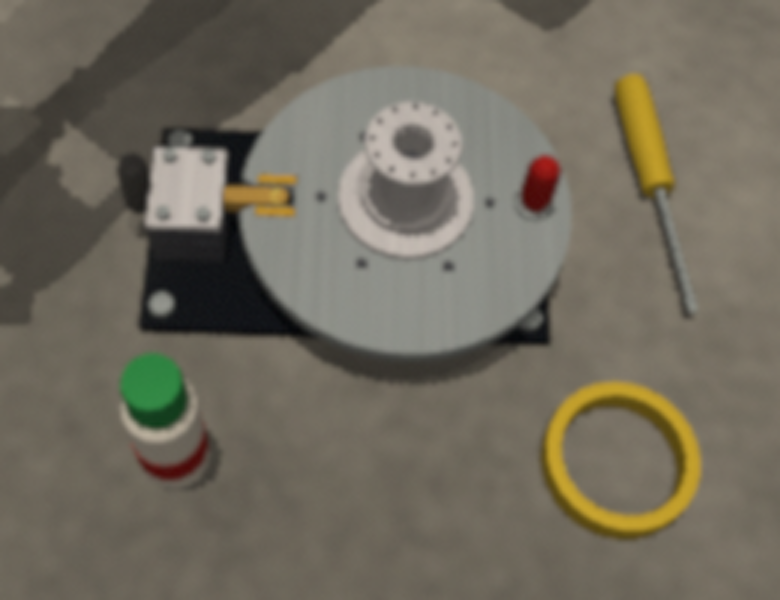

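The crop shows the bolt in the slot between the yellow stripes at (275,195) and the knob against the guide at (133,185). The hub is seated, and the can, tape and screwdriver are where they were.

```bash
python3 -c "
from cell import manip
print(manip.sign_off())"
```

```text
the job is handed in; nothing more can be done
None
```

The turntable is locked: the slot is in line and the bolt is fully home with its knob against the guide. The hub is still seated, the tape, oil can and screwdriver were not disturbed, and the arm is clear of everything; the job was handed in at about 19.5 s.

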